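# Turn the desk carousel and tip the beads down its chute

## Task

Turn the carousel tray (its knob has some play) until the narrowest compartment stands centred under the chute's outlet, with the three beads still waiting in the scoop. Then tip all three beads from the scoop down the chute, so that they land in that compartment, and set the empty scoop down upright on the desk and let go. Leave the other loose things on the desk where they are.

Things in the scene. Friction and masses are not known exactly. Their poses are not given: they have to be found in the camera images.
- organiser: Fixed carousel base and its rigid metal chute. Origin on the desk, on the tray's turning axis. The chute is on the organiser's own -y side: an open-topped trough 56 mm wide inside (x -28 to 28), falling at 35 degrees toward +y, its floor from y -285 at height 200 mm to y -114 at height 80. Walls square to that floor: 50 mm tall on +x (away from the robot at yaw 0), 80 on -x, 60 at the top end.
- outlet (a point): Centre of the open bottom of the chute's spout, 72 mm above the desk, organiser frame (0,-94,72) mm, so 94 mm from the tray's axis. Below the trough's foot the parts drop straight down through this spout, 56 mm wide, open between y -70 and -114, walls from height 72 to 128 mm.
- chute_mouth (a point): Point on the trough floor in the middle of its upper, open part, organiser frame (0,-215,151) mm: tip the beads in above here. The top edge of the trough beside it is 212 mm high on the +x side and 249 mm on the -x side (rising further toward the upper end, at most 266 mm).
- tray (a joint): Turn of the tray, rad, counter-clockwise from above; 0 or any whole turn: narrowest compartment centred under the outlet. Turns either way without stop, bearing friction 0.2 N m, stays where left. Wooden disc 300 mm across, floor 28 mm, rim 64 mm and dividers 62 mm above the desk; compartments 60 (narrowest, empty), 80, 120, 100 degrees counter-clockwise. Hub 60 mm across, 72 mm high.
- narrow_mid (a point): Middle of the floor of the narrowest compartment, 94 mm from the tray's axis, at the floor's height; its x axis points away from the tray's axis along the middle of the compartment, z up.
- divider_a (a point): The divider on the counter-clockwise side of the narrowest compartment, 4 mm thick. This point lies on the tray's axis at floor height; x runs outward along the divider, so the narrowest compartment is on its -y side.
- divider_b (a point): The divider on the clockwise side of the narrowest compartment; this point lies on the tray's axis at floor height, x outward along it, the narrowest compartment is on its +y side.
- knob (a joint): Turn of the knob relative to the tray, rad, counter-clockwise seen from above, from -0.3 to +0.3: the knob is loose and turns by this play before it drags the tray along. At 0 its grip bar lies along the x axis of narrow_mid.
- knob_grip (a point): Grip point of the knob, on the tray's axis, 101 mm above the desk: a black bar 52 mm long, 14 mm thick, 40 mm tall (from 80 to 120 mm above the desk). The point's x axis lies along the bar and it turns with the knob.
- scoop: Loose aluminium scoop, 0.10 to 0.20 kg. Origin on its underside below the upright fin; x points from nose to fin, z up. Fin: x -18 to 22 mm, 12 mm thick in y, 65 tall. Ahead of it an open channel, 28 mm wide inside, 34 outside, walls 38 high, to the open nose at x -125. Its floor rises 8 degrees to the nose, holding the beads while level; nose down 10 to 45 degrees, they roll out.
- nose (a point): Middle of the scoop's pouring edge: scoop frame (-125,0,23) mm.
- bead1: Round white ceramic bead, 20 mm across, 11 g, rolls easily; origin at its centre. One of the three lying in file in the scoop.
- bead2: Round white ceramic bead, 20 mm across, 11 g, rolls easily; origin at its centre. One of the three lying in file in the scoop.
- bead3: Round white ceramic bead, 20 mm across, 11 g, rolls easily; origin at its centre. One of the three lying in file in the scoop.
- mug: Bystander: white mug, 80 mm across, 90 mm tall; origin under it.
- jar: Bystander: small glass jar, 48 mm across, 55 mm tall; origin under it.
- marker1: Bystander: marker pen 130 mm long, 18 mm thick, lying along its x axis; origin at its middle.
- marker2: Bystander: a marker pen like the other.
- tape: Bystander: roll of tape, 70 mm across, 20 mm tall; origin under it.
- glue: Bystander: upright glue stick, 28 mm across, 90 mm tall; origin under it.
- eraser: Bystander: eraser 52 x 22 x 14 mm; origin under it.
Mind the look-alikes: they are no part of the job. Leave any blue, red or turquoise look-alike of the scoop alone.

How it is judged (in metres and radians):
On the way, in this order (a step that is already met when the one before it is completed fails the run):
1. the narrowest compartment stands centred under the chute's outlet (within 18 mm) and the tray is still, the three beads still in the scoop (horizontal distance between narrow_mid and outlet below 0.018 m and velocity of joint tray between -0.05 and 0.05 rad/s and x of bead1 in the frame of scoop between -0.13 and -0.02 m and y of bead1 in the frame of scoop between -0.016 and 0.016 m and z of bead1 in the frame of scoop between 0.01 and 0.05 m and x of bead2 in the frame of scoop between -0.13 and -0.02 m and y of bead2 in the frame of scoop between -0.016 and 0.016 m and z of bead2 in the frame of scoop between 0.01 and 0.05 m and x of bead3 in the frame of scoop between -0.13 and -0.02 m and y of bead3 in the frame of scoop between -0.016 and 0.016 m and z of bead3 in the frame of scoop between 0.01 and 0.05 m), for 0.3 s.
2. all three beads lie in the narrowest compartment (y of each of bead1, bead2, bead3 in the frame of divider_a below 0 m and y of each of bead1, bead2, bead3 in the frame of divider_b above 0 m and x of bead1 in the frame of narrow_mid between -0.08 and 0.055 m and z of bead1 in the frame of narrow_mid between 0 and 0.03 m and x of bead2 in the frame of narrow_mid between -0.08 and 0.055 m and z of bead2 in the frame of narrow_mid between 0 and 0.03 m and x of bead3 in the frame of narrow_mid between -0.08 and 0.055 m and z of bead3 in the frame of narrow_mid between 0 and 0.03 m), for 0.2 s.
At the end, for the whole second after the job is handed in: All three beads lie at rest in the narrowest compartment (between its two dividers, on the tray's floor), and the scoop stands flat on the desk (within 6 mm and 0.1 rad), at rest and released (all of step 2 and linear speed of each of bead1, bead2, bead3 below 0.03 m/s and height (world z) of scoop between -0.004 and 0.006 m and angle between scoop's own z axis and vertical below 0.1 rad and linear speed of scoop below 0.02 m/s and contact force between the fingers and scoop below 0.1 N); the robot touches nothing.
It fails at once if a bead comes into the tray some other way than down the chute (it passes low over the tray, between the dividers' tops and about 115 mm height, outside the chute) ((z of bead1 in the frame of organiser between 0.08 and 0.115 m and horizontal distance between bead1 and organiser below 0.15 m and not (x of bead1 in the frame of organiser between -0.032 and 0.032 m and y of bead1 in the frame of organiser below -0.062 m)) or (z of bead2 in the frame of organiser between 0.08 and 0.115 m and horizontal distance between bead2 and organiser below 0.15 m and not (x of bead2 in the frame of organiser between -0.032 and 0.032 m and y of bead2 in the frame of organiser below -0.062 m)) or (z of bead3 in the frame of organiser between 0.08 and 0.115 m and horizontal distance between bead3 and organiser below 0.15 m and not (x of bead3 in the frame of organiser between -0.032 and 0.032 m and y of bead3 in the frame of organiser below -0.062 m))).
It fails at once if a bystander is moved by more than 30 mm (distance of any of mug, jar, marker1, marker2, tape, glue, eraser from where it was at the start of the episode above 0.03 m).
It also fails if it takes over 72 s, if anything falls off the work surface, if the arm or the gripper's body presses on something with over 40 N, if the wrist force passes 120 N, or if a joint passes its speed limit or range.

## Robot

A 7-joint arm with a two-finger parallel gripper is mounted at the origin on the work surface. World frame = base frame: x ahead of the robot, y to its left, z up, the work surface at z = 0. Lengths are in mm, angles in rad, forces in N, time in s.
With the tool pointing down it reaches from about 400 to 850 mm from the base axis. Payload 6.9 kg.
Tool frame: the origin (TCP) lies on the centre line of the jaws, within the pads' length; the fingertips stand 17 mm ahead of it and the grasp point (between the pads) lies 2 mm behind it; x points along the fingers, y is the direction in which the jaws open and shut, and the axes are right-handed (so a half turn about x gives the same grasp; the last joint's range is limited). The gripper opens to 85 mm and grips with 20 to 120 N. Pads are 22 mm wide; open, the fingers measure 114 mm over their backs; the gripper's body (76 mm by 85 mm) begins 54 mm behind the grasp point. The pads swing forward as they close: fully open they stand 13 mm farther back than shut.
Start: joints at [-1.224, 0.507, -0.238, 1.5, 0.126, 1.149, -0.155], TCP at [149.676, 606.802, 225.775] pointing down, gripper open.
Joint ranges: [-3.08, 3.08], [-0.24, 2.05], [-1.43, 1.35], [0, 2.5], [-1.52, 4.66], [0.17, 1.96], [-2.89, 2.89]. Speed limits (rad/s): [2.39, 2.39, 3.14, 3.14, 3.14, 3.14, 3.14].

## Interface

Orientations are given as a unit quaternion [x, y, z, w].
In Python, from workcell import bot gives the robot as it stands.
- The arm moves only by the tool move_arm, never from a script. Its argument "increments" is one flat list of numbers, 5 for each row, row after row: the gripper's target within -1 to 1 (fully open at 1, half-way at 0, shut at -1), then the shift along the tool's x, y, z in m, then the turn about the tool's x in degrees. In form: [fingers, dx, dy, dz, twist, fingers, dx, dy, dz, twist, ...]. A call has 1 to 5 rows; each row is the pose to reach, as a shift and turn from the pose commanded when the call began, along the tool's axes at that moment; what a row does not reach only later rows make up. A row lasts 1/8 s, in which the tool goes at most 62.5 mm and 10.7 degrees, less where a joint would pass 70% of its speed; a pose out of reach is approached as far as the arm can. A call with a gripper value outside its range is refused whole. The fingers move at their own pace and stop on an object; "grip_force" is the grip in N (left out, the last holds). Time passes only in rows, so rows that repeat a pose let the fingers close. It gives the time, the measured TCP pose, the force and the opening at its end, in the units of the state.
- bot.get_obs(): the state, without advancing time (a new reading comes with each control period).
- bot.snapshot(name): name is "scene" or "top"; returns a dict with "color" (420x560x3 uint8, red, green, blue), "camera_matrix" (3x3 intrinsics, pixels), "D" ([k1, k2, p1, p2, k3] as OpenCV has them; the pictures are not rectified), "world_from_camera" (4x4, takes a point from camera to world coordinates). Camera axes: x right, y up, looking along -z (the intrinsics and any distortion apply to the point x, -y, -z); pixel columns grow to the right and rows downward; lengths in mm; the calibration is good to about 2 mm. A picture is of the moment at which its call begins. There is no depth.
- bot.sign_off(): hands the job in, once; it reports no verdict.
The state is a dict: "t": time; "joint_positions": joint angles; "joint_vel": joint speeds; "joint_torque": joint torques, N m; "tool_pos": TCP position; "tool_rot": TCP orientation; "wrist_force": force on the tool from outside, world axes, zero at the start; "moment": the same for the moment, N m; "opening": opening from 0.0 (shut) to 1.0 (fully open).
Only numpy, scipy, OpenCV 4.12 (cv2) and the standard library are available. Lean on these libraries where they do the work, as an engineer would, in place of code of your own. Each camera call takes 0.05 s, during which the arm holds its last target. There are 200 camera calls.

## Working session

There is one attempt and no reset: what is moved stays moved. The work goes in short steps, Python scripts to look and compute and a tool call to move; the robot and the scene stay as the last step left them, time stands still between calls to the robot, and variables do not carry over. Pictures are saved under pics/ and viewed, about 8 in all and at most 12, crops included, and the job is handed in when it is done.

Besides the shell and the picture viewer there is one more tool, called after ">>>" as a command line: name --argument value ..., lists and objects as JSON in quotes. move_arm: Moves the arm, as the interface text tells. Its arguments: {"type":"object","properties":{"increments":{"type":"array"},"grip_force":{"type":"number"}},"required":["increments"]}

```bash
mkdir -p pics; cat > h.py <<'E'
import numpy as np, cv2
from scipy.spatial.transform import Rotation as R
from workcell import bot
def snap(n,f=None):
    s=bot.snapshot(n)
    if f: cv2.imwrite('pics/'+f,s['color'][:,:,::-1])
    return s
def ray(s,uv):
    p=cv2.undistortPoints(np.array([[uv]],float),np.array(s['camera_matrix']),np.array(s['D']))[0,0]
    T=np.array(s['world_from_camera']); return T[:3,3],T[:3,:3]@np.array([p[0],-p[1],-1])
def onz(s,uv,z):
    o,d=ray(s,uv); return o+d*(z-o[2])/d[2]
def proj(s,P):
    T=np.linalg.inv(np.array(s['world_from_camera'])); P=np.atleast_2d(P)
    c=(T[:3,:3]@P.T).T+T[:3,3]; c=c*[1,-1,-1]
    return cv2.projectPoints(c,np.zeros(3),np.zeros(3),np.array(s['camera_matrix']),np.array(s['D']))[0][:,0]
E
python3 - <<'E'
from h import *
a=snap('top','top1.png');b=snap('scene','scene1.png')
for s in(a,b): print(np.round(s['world_from_camera'],3),np.round(s['camera_matrix'],1))
o=bot.get_obs();print(o);print(R.from_quat(o['tool_rot']).as_matrix().round(3))
E
```

```text
[[ 5.000000e-03  9.960000e-01 -8.400000e-02  4.407630e+02]
 [-1.000000e+00  5.000000e-03  2.000000e-03 -1.509450e+02]
 [ 2.000000e-03  8.400000e-02  9.960000e-01  1.295348e+03]
 [ 0.000000e+00  0.000000e+00  0.000000e+00  1.000000e+00]] [[431.3   0.  277.3]
 [  0.  431.3 207.6]
 [  0.    0.    1. ]]
[[ 4.860000e-01 -5.670000e-01  6.650000e-01  1.639156e+03]
 [ 8.740000e-01  3.030000e-01 -3.800000e-01 -7.479840e+02]
 [ 1.400000e-02  7.660000e-01  6.430000e-01  1.172554e+03]
 [ 0.000000e+00  0.000000e+00  0.000000e+00  1.000000e+00]] [[528.7   0.  279.9]
 [  0.  528.7 211.6]
 [  0.    0.    1. ]]
{'t': 0.1, 'joint_positions': array([-1.22349068,  0.50824641, -0.2375309 ,  1.50102443,  0.12571611,
        1.14889991, -0.15481745]), 'joint_vel': array([ 3.78881551e-04, -3.87324913e-03,  1.14778745e-05, -1.38714966e-03,
       -9.25150356e-04,  1.03613700e-03, -1.02807591e-03]), 'joint_torque': array([-5.07973105e-03, -6.21843696e+01, -2.19452061e+00, -2.50205237e+01,
        1.25617941e-02,  7.93940853e-03, -2.71381407e-05]), 'tool_pos': array([149.62802043, 606.35735507, 225.02407308]), 'tool_rot': array([ 0.08472423,  0.70199707, -0.08584231,  0.70189246]), 'wrist_force': array([0.11577066, 0.60412377, 0.71717616]), 'moment': array([ 0.00793237, -0.06102435,  0.02060999]), 'opening': 1.0043101720984675}
[[-0.     0.239  0.971]
 [-0.002  0.971 -0.239]
 [-1.    -0.002  0.   ]]
```

View pics/top1.png

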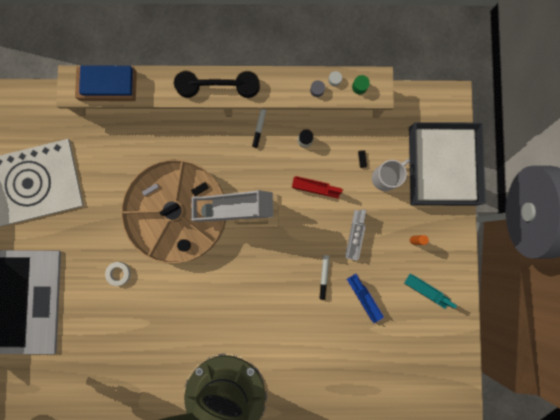

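View pics/scene1.png

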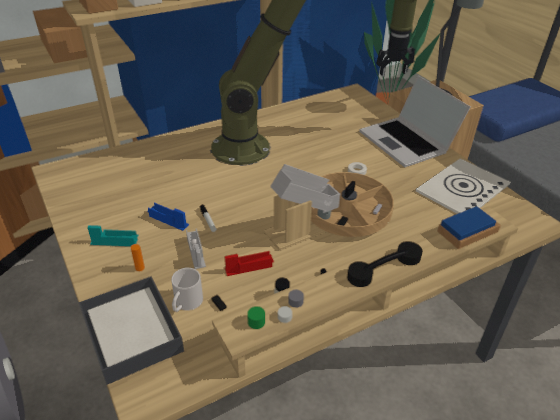

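The tray is at about (175,212) in the top view, with the chute pointing right, toward (270,205). The scoop candidates in the top view are grey (357,235), red (317,187), blue (365,298) and turquoise (430,291). Only the grey one is aluminium and holds white beads. I'll confirm with an enlarged crop.

```bash
python3 - <<'E'
from h import *
a=cv2.imread('pics/top1.png')
A=cv2.resize(a[150:275,110:280],None,fx=4.2,fy=4.2,interpolation=cv2.INTER_CUBIC)
B=cv2.resize(a[200:270,325:385],None,fx=8,fy=8,interpolation=cv2.INTER_CUBIC)
B=cv2.resize(a[200:270,325:355+30],(450,525),interpolation=cv2.INTER_CUBIC)
out=np.zeros((525,714+450,3),np.uint8);out[:,:714]=A[:525,:714];out[:,714:]=B
cv2.imwrite('pics/c1.png',cv2.resize(out,(800,int(525*800/1164))))
E
```

```text
(no output)
```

View pics/c1.png

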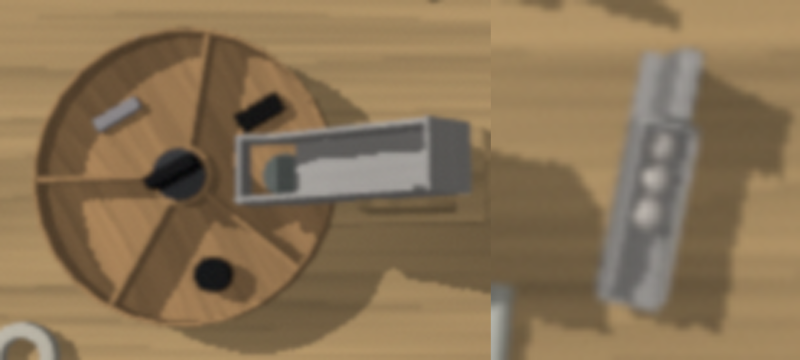

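The grey scoop is confirmed: its fin is at the top (crop 685,55), its nose at the bottom (632,300), and the three white beads are at (662,145), (655,178) and (648,212). In the tray, the narrow, empty compartment lies between the left divider (40,180) and the lower-left divider (115,305). The knob bar runs from (148,187) to (205,160). Next I'll turn these into world positions.

```bash
python3 - <<'E'
from h import *
s=snap('top'); b=snap('scene')
A=lambda x,y:(110+x/2.887-.3,150+y/2.887-.3); B=lambda x,y:(325+(x-490.7)/5.155-.3,200+y/5.155-.3)
P=lambda n,uv,z:print(n,np.round(uv,1),onz(s,uv,z).round(1))
print('rim l,r?,t,b'); 
for n,q in dict(l=(37,180),t=(187,30),b=(180,323)).items():P(n,A(*q),64)
for n,q in dict(divtop=(207,40),divleft=(44,180),divll=(115,303),divlr=(300,260)).items():P(n,A(*q),62)
P('hub',A(180,174),72);P('bar1',A(148,187),120);P('bar2',A(203,157),120)
for q in((430,117),(430,193)):P('chute end',A(*q),249)
for q in((236,135),(237,203)):P('chute foot',A(*q),140)
for q in((662,145),(655,178),(648,212)):P('bead',B(*q),28)
for q in((600,297),(662,308)):P('nose wall top',B(*q),50)
for q in((699,50),(674,50),(692,120),(670,118)):P('fin top',B(*q),65)
# grey fin edges
E
```

```text
rim l,r?,t,b
l [122.5 212. ] [529.8 289.7  64. ]
t [174.5 160.1] [681.2 144.7  64. ]
b [172.  261.6] [389.8 144.3  64. ]
divtop [181.4 163.6] [671.5 124.9  62. ]
divleft [124.9 212. ] [530.  283.4  62. ]
divll [149.5 254.7] [408.9 209.3  62. ]
divlr [213.6 239.8] [452.1  27.9  62. ]
hub [172. 210.] [535.9 146.1  72. ]
bar1 [161.  214.5] [519.7 164.4 120. ]
bar2 [180.  204.1] [548.4 113.1 120. ]
chute end [258.6 190.2] [ 571.6 -107.1  249. ]
chute end [258.6 216.6] [ 507.2 -107.7  249. ]
chute foot [191.4 196.5] [567.4  78.3 140. ]
chute foot [191.8 220. ] [503.9  76.  140. ]
bead [357.9 227.8] [ 489.5 -390.6   28. ]
bead [356.6 234.2] [ 470.6 -386.4   28. ]
bead [355.2 240.8] [ 451.3 -382.2   28. ]
nose wall top [345.9 257.3] [ 403.8 -351.    50. ]
nose wall top [357.9 259.4] [ 397.9 -385.5   50. ]
fin top [365.1 209.4] [ 540.9 -404.7   65. ]
fin top [360.3 209.4] [ 540.8 -390.8   65. ]
fin top [363.7 223. ] [ 502.  -400.4   65. ]
fin top [359.5 222.6] [ 503.  -388.2   65. ]
```

>>> move_arm --increments '[1,0,-0.036,0.048,4,1,0,-0.072,0.096,9,1,0,-0.108,0.144,14,1,0,-0.144,0.192,19,1,0,-0.18,0.24,23]'

```text
t: 0.82
tool_pos: [340.6, 372.9, 225.9]
tool_rot: [0.224, 0.671, -0.224, 0.671]
wrist_force: [0.0, 0.7, 0.4]
opening: 0.999
```

```bash
cat > st.py <<'E'
from h import *
import sys
o=bot.get_obs();M=R.from_quat(o['tool_rot']).as_matrix()
print('t',round(o['t'],2),'pos',o['tool_pos'].round(1),'y',M[:2,1].round(3),'ang',np.degrees(np.arctan2(M[1,1],M[0,1])).round(1),'tiltz',M[2].round(3),'j',o['joint_positions'].round(2),'F',o['wrist_force'].round(1),'M',o['moment'].round(2),'open',round(o['opening'],3))
if len(sys.argv)>3:
    t=np.array(list(map(float,sys.argv[1:4])))-o['tool_pos'];print('need tool shift',(M.T@t).round(1))
    if len(sys.argv)>4: print('twist',(-(float(sys.argv[4])-np.degrees(np.arctan2(M[1,1],M[0,1]))+180)%360-180).round(1))
E
python3 st.py 535 144 225 29.2
```

```text
t 0.82 pos [340.6 372.9 225.9] y [0.602 0.799] ang 53.0 tiltz [-1.  0.  0.] j [-0.81  0.32 -0.09  1.81  0.03  1.01  0.01] F [0.  0.7 0.4] M [-0.05 -0.02  0.  ] open 0.999
need tool shift [  0.9 -65.9 293. ]
twist 23.8
```

>>> move_arm --increments '[1,0,-0.013,0.058,5,1,0,-0.026,0.117,10,1,0,-0.04,0.176,15,1,0,-0.053,0.234,20,1,0,-0.066,0.293,24]'

```text
t: 1.45
tool_pos: [535.4, 144.6, 225.9]
tool_rot: [0.359, 0.609, -0.359, 0.609]
wrist_force: [0.6, 1.0, -0.3]
opening: 1.0
```

```bash
python3 st.py 535 144 225 29.2; python3 - <<'E'
from h import *
s=snap('scene','s2.png'); c=proj(s,[535,144,110])[0].astype(int);print(c)
i=cv2.imread('pics/s2.png')[c[1]-100:c[1]+80,c[0]-120:c[0]+120]
cv2.imwrite('pics/c2.png',cv2.resize(i,None,fx=3,fy=3,interpolation=cv2.INTER_CUBIC))
E
```

```text
t 1.45 pos [535.4 144.6 225.9] y [0.874 0.485] ang 29.0 tiltz [-1.  0. -0.] j [-0.37  0.39  0.1   1.69 -0.04  1.06  0.24] F [ 0.6  1.  -0.3] M [ 0.03 -0.06  0.  ] open 1.0
need tool shift [ 0.9 -0.6  0.3]
twist -0.2
[348 186]
```

View pics/c2.png

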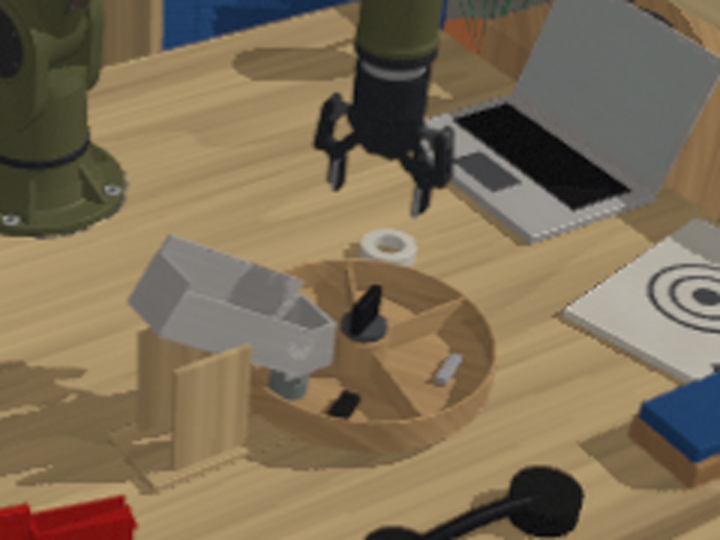

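The crop shows the open jaws at (380,190) above the knob bar at (368,310), straddling it and clear of the chute. I'll lower, grip and turn.

>>> move_arm --increments '[1,0.06,0,0,0,1,0.105,0,0,0,1,0.123,0,0,0,0,0.123,0,0,0,-1,0.123,0,0,0]' --grip_force 60

```text
t: 2.12
tool_pos: [535.0, 146.3, 103.7]
tool_rot: [0.358, 0.609, -0.358, 0.61]
wrist_force: [-0.0, 0.4, 0.9]
opening: 0.602
```

>>> move_arm --increments '[-1,0,0,0,0,-1,0,0,0,0,-1,0,0,0,0]'

```text
t: 2.5
tool_pos: [536.2, 147.0, 104.1]
tool_rot: [0.359, 0.609, -0.357, 0.611]
wrist_force: [3.0, 2.1, 6.2]
opening: 0.139
```

```bash
python3 st.py 535 144 102
```

```text
t 2.5 pos [536.2 147.  104.1] y [0.873 0.487] ang 29.2 tiltz [-1.     0.005  0.001] j [-0.36  0.53  0.08  1.85 -0.06  0.76  0.26] F [3.  2.1 6.2] M [ 0.48 -0.52 -0.04] open 0.139
need tool shift [ 2.1 -2.5  2. ]
```

>>> move_arm --increments '[-1,0,0,0,-8,-1,0,0,0,-16,-1,0,0,0,-24,-1,0,0,0,-32,-1,0,0,0,-40]'

```text
t: 3.12
tool_pos: [537.1, 147.9, 104.2]
tool_rot: [0.128, 0.694, -0.125, 0.698]
wrist_force: [5.3, 4.5, 1.7]
opening: 0.143
```

```bash
python3 st.py 535 144 102
```

```text
t 3.12 pos [537.1 147.9 104.2] y [0.352 0.936] ang 69.4 tiltz [-1.     0.005  0.004] j [-0.23  0.53 -0.12  1.85  0.09  0.76  0.81] F [5.3 4.5 1.7] M [ 0.99 -1.14 -0.27] open 0.143
need tool shift [ 2.2 -4.4 -0.6]
```

>>> move_arm --increments '[-1,0,0,0,-8,-1,0,0,0,-16,-1,0,0,0,-24,-1,0,0,0,-32,-1,0,0,0,-40]'

```text
t: 3.75
tool_pos: [537.2, 149.1, 104.2]
tool_rot: [-0.118, 0.694, 0.121, 0.699]
wrist_force: [5.9, 7.6, 0.8]
opening: 0.141
```

>>> move_arm --increments '[-1,0,0,0,-8,-1,0,0,0,-16,-1,0,0,0,-24,-1,0,0,0,-32,-1,0,0,0,-40]'

```text
t: 4.38
tool_pos: [536.5, 150.2, 104.2]
tool_rot: [-0.35, 0.611, 0.352, 0.617]
wrist_force: [4.1, 11.2, 1.0]
opening: 0.149
```

>>> move_arm --increments '[-1,0,0,0,-8,-1,0,0,0,-16,-1,0,0,0,-20,-1,0,0,0,-20]'

```text
t: 4.88
tool_pos: [535.9, 150.5, 104.2]
tool_rot: [-0.451, 0.542, 0.452, 0.547]
wrist_force: [1.4, 10.1, 2.7]
opening: 0.144
```

```bash
python3 st.py 535 144 102
```

```text
t 4.88 pos [535.9 150.5 104.2] y [-0.983  0.185] ang 169.3 tiltz [-1.    -0.003  0.007] j [ 0.09  0.59 -0.63  1.85  0.44  0.85  2.2 ] F [ 1.4 10.1  2.7] M [ 2.14 -0.61 -0.01] open 0.144
need tool shift [ 2.2 -0.3 -6.5]
```

>>> move_arm --increments '[-1,0,0,0.004,-6,-1,0,0,0.004,-12,-1,0,0,0.004,-18,-1,0,0,0.004,-20,-1,0,0,0.004,-20]'

```text
t: 5.5
tool_pos: [535.3, 150.8, 104.1]
tool_rot: [0.539, -0.458, -0.538, -0.459]
wrist_force: [-2.7, 1.3, 11.7]
opening: 0.141
```

```bash
python3 st.py 535 144 102; python3 - <<'E'
from h import *
s=snap('scene','s3.png');t=snap('top','t3.png'); c=proj(s,[535,144,60])[0].astype(int)
i=cv2.imread('pics/s3.png')[c[1]-50:c[1]+50,c[0]-80:c[0]+80]; j=cv2.imread('pics/t3.png')[150:275,110:280]
i=cv2.resize(i,(560,350),interpolation=cv2.INTER_CUBIC);j=cv2.resize(j,None,fx=2.8,fy=2.8,interpolation=cv2.INTER_CUBIC)
j=j[:350,:476][:,:240+236];cv2.imwrite('pics/c3.png',cv2.resize(np.hstack([i,j]),None,fx=.77,fy=.77))
E
```

```text
t 5.5 pos [535.3 150.8 104.1] y [-0.987 -0.16 ] ang -170.8 tiltz [-1.    -0.002  0.   ] j [ 0.14  0.61 -0.72  1.84  0.51  0.88  2.47] F [-2.7  1.3 11.7] M [ 0.32  0.46 -0.04] open 0.141
need tool shift [ 2.1  1.4 -6.6]
```

View pics/c3.png

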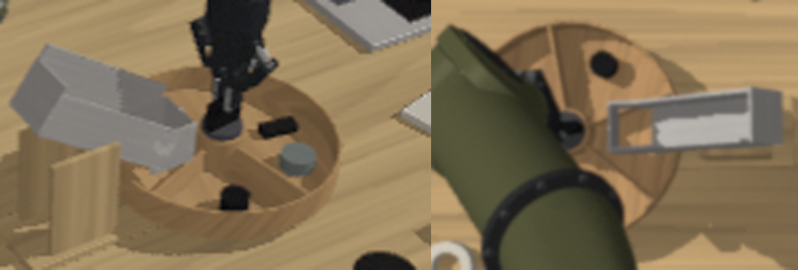

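```bash
python3 - <<'E'
from h import *
s=snap('top')
for n,q in dict(top=(549,30),lr=(667,195)).items():
    p=onz(s,(110+(q[0]-431.2)/2.156-.3,150+q[1]/2.156-.3),62)
    for c in((535,144),(535.5,149)): print(n,p.round(1),c,np.degrees(np.arctan2(p[1]-c[1],p[0]-c[0])).round(1))
E
```

```text
top [671.1 174.3  62. ] (535, 144) 12.5
top [671.1 174.3  62. ] (535.5, 149) 10.6
lr [451.1  12.3  62. ] (535, 144) -122.5
lr [451.1  12.3  62. ] (535.5, 149) -121.7
```

The left panel shows the gripper on the knob at (225,125). In the right panel, the dividers visible at (549,30) and (667,195) put the narrow compartment's middle at about 264°, against a target of 271°. I'll turn 8° more, let go, lift clear and look again.

>>> move_arm --increments '[-1,0,0,0,-4,-1,0,0,0,-7,-1,0,0,0,-8,-1,0,0,0,-8,0,0,0,0,-8]'

```text
t: 6.28
tool_pos: [534.9, 149.6, 103.0]
tool_rot: [0.569, -0.42, -0.569, -0.42]
wrist_force: [-0.6, -0.4, -0.5]
opening: 0.341
```

>>> move_arm --increments '[1,0,0,0,0,1,0,0,0,0,1,-0.06,0,0,0,1,-0.12,0,0,0,1,-0.18,0,0,0]'

```text
t: 6.9
tool_pos: [534.9, 149.7, 284.5]
tool_rot: [-0.569, 0.42, 0.569, 0.42]
wrist_force: [1.9, -0.5, -0.1]
opening: 1.004
```

```bash
python3 st.py 522 -395 290 97
```

```text
t 6.9 pos [534.9 149.7 284.5] y [-0.956 -0.295] ang -162.8 tiltz [-1.     0.001  0.   ] j [ 0.25  0.45 -0.88  1.58  0.36  1.28  2.76] F [ 1.9 -0.5 -0.1] M [-0.01 -0.11  0.02] open 1.004
need tool shift [  -5.5  172.9 -516.7]
twist 100.2
```

>>> move_arm --increments '[1,-0.055,0,0,0,1,-0.06,0.018,-0.055,10,1,-0.06,0.036,-0.11,20,1,-0.06,0.054,-0.165,30,1,-0.06,0.072,-0.22,40]'

```text
t: 7.52
tool_pos: [530.8, -83.5, 342.8]
tool_rot: [-0.389, 0.59, 0.389, 0.59]
wrist_force: [1.2, -1.0, 0.2]
opening: 1.005
```

```bash
python3 st.py 522 -396 290 78
```

```text
t 7.53 pos [530.8 -83.5 342.8] y [-0.919  0.394] ang 156.8 tiltz [-1. -0. -0.] j [ 0.59  0.34 -0.7   1.51  0.22  1.37  2.61] F [ 1.2 -1.   0.2] M [-0.01 -0.06 -0.06] open 1.005
need tool shift [  52.9 -115.  -290.7]
twist 78.8
```

>>> move_arm --increments '[1,0,-0.022,-0.056,10,1,0,-0.044,-0.112,20,1,0,-0.066,-0.168,30,1,0,-0.088,-0.224,40,1,0,-0.115,-0.29,50]'

```text
t: 8.15
tool_pos: [524.2, -386.4, 342.7]
tool_rot: [-0.104, 0.7, 0.103, 0.699]
wrist_force: [0.6, -0.4, 0.3]
opening: 0.998
```

>>> move_arm --increments '[1,0.03,0,0,10,1,0.07,0,0,20,1,0.11,0,0,29]'

```text
t: 8.52
tool_pos: [524.4, -384.7, 231.3]
tool_rot: [0.075, 0.703, -0.075, 0.703]
wrist_force: [0.8, -0.4, 0.2]
opening: 1.0
```

```bash
python3 st.py 522 -396 230 78; python3 - <<'E'
from h import *
s=snap('scene','s4.png');t=snap('top','t4.png'); c=proj(s,[470,-385,60])[0].astype(int);print(c)
i=cv2.imread('pics/s4.png')[c[1]-60:c[1]+40,c[0]-50:c[0]+50]; j=cv2.imread('pics/t4.png')[150:275,110:280]
i=cv2.resize(i,(400,400),interpolation=cv2.INTER_CUBIC);j=cv2.resize(j,(544,400),interpolation=cv2.INTER_CUBIC)
o=np.hstack([i,j[:,:400]]);cv2.imwrite('pics/c4.png',o)
E
```

```text
t 8.53 pos [ 524.4 -384.7  231.3] y [0.211 0.977] ang 77.8 tiltz [-1.  0. -0.] j [ 0.76  0.55 -0.28  1.42  0.16  1.2   1.82] F [ 0.8 -0.4  0.2] M [ 0.03 -0.03 -0.03] open 1.0
need tool shift [  1.3 -11.5   0.1]
twist -0.2
[193 237]
```

View pics/c4.png

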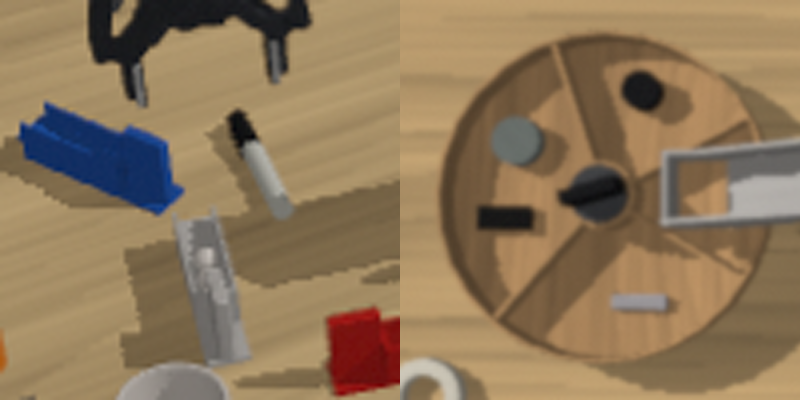

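The right panel shows the narrow, empty compartment sitting symmetrically under the chute, between dividers (745,128) and (748,270), within about 3° (5 mm). The left panel shows the scoop with its beads at (205,258), nose at the top and the gripper above.

This interface can't tilt the tool. My plan is to hold the fin by its rear upper corner with a strong grip, then weaken the grip so the nose sags over the chute. I'll test the sag just above the desk first.

```bash
python3 st.py 543 -401.4 70 78
```

```text
t 8.62 pos [ 522.3 -383.4  228.1] y [0.207 0.978] ang 78.1 tiltz [-1.     0.003 -0.008] j [ 0.76  0.55 -0.28  1.42  0.16  1.2   1.82] F [-0.4  1.   0.7] M [0.04 0.05 0.05] open 0.995
need tool shift [157.8 -13.8  25.3]
twist 0.1
```

>>> move_arm --increments '[1,0.05,-0.013,0.023,0,1,0.1,-0.013,0.023,0,1,0.13,-0.013,0.023,0,1,0.13,-0.013,0.023,0]'

```text
t: 9.12
tool_pos: [543.9, -401.6, 101.8]
tool_rot: [0.073, 0.704, -0.071, 0.702]
wrist_force: [0.1, -1.2, 1.4]
opening: 1.005
```

```bash
for i in 1 2; do python3 st.py 543 -401.4 70 78; done; python3 - <<'E'
from h import *
s=snap('scene','s5.png');t=snap('top','t5.png')
i=cv2.imread('pics/s5.png')[180:265,160:245]; j=cv2.imread('pics/t5.png')[195:275,320:400]
o=np.hstack([cv2.resize(k,(400,400),interpolation=cv2.INTER_CUBIC) for k in(i,j)]);cv2.imwrite('pics/c5.png',o)
E
python3 st.py 543 -401.4 70 78
```

```text
t 9.12 pos [ 543.9 -401.6  101.8] y [0.202 0.979] ang 78.3 tiltz [-1.     0.001 -0.003] j [ 0.75  0.7  -0.26  1.51  0.2   0.97  1.8 ] F [ 0.1 -1.2  1.4] M [ 0.01  0.03 -0.  ] open 1.005
need tool shift [31.8 -0.  -0.8]
twist 0.3
t 9.12 pos [ 543.9 -401.6  101.8] y [0.202 0.979] ang 78.3 tiltz [-1.     0.001 -0.003] j [ 0.75  0.7  -0.26  1.51  0.2   0.97  1.8 ] F [ 0.1 -1.2  1.4] M [ 0.01  0.03 -0.  ] open 1.005
need tool shift [31.8 -0.  -0.8]
twist 0.3
t 9.22 pos [ 545.6 -402.7  104.9] y [0.204 0.979] ang 78.2 tiltz [-1.    -0.001  0.002] j [ 0.75  0.69 -0.26  1.5   0.2   0.97  1.79] F [ 0.4 -0.   0.7] M [-0.02 -0.   -0.  ] open 0.999
need tool shift [34.9  0.8 -2.9]
twist 0.2
```

View pics/c5.png

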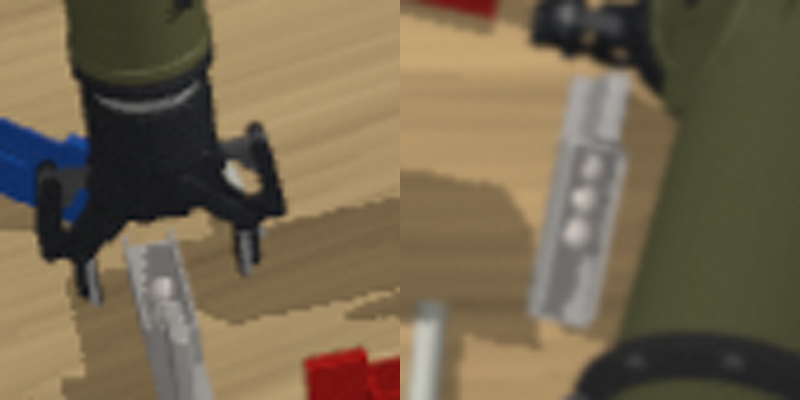

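>>> move_arm --increments '[1,0.02,0,0,0,1,0.033,0,0,0,0,0.033,0,0,0,-1,0.033,0,0,0,-1,0.033,0,0,0]' --grip_force 120

```text
t: 9.85
tool_pos: [545.0, -402.3, 70.7]
tool_rot: [0.073, 0.703, -0.073, 0.704]
wrist_force: [0.1, 0.6, 0.5]
opening: 0.382
```

>>> move_arm --increments '[-1,0,0,0,0,-1,0,0,0,0,-1,0,0,0,0]'

```text
t: 10.22
tool_pos: [544.5, -402.0, 69.8]
tool_rot: [0.073, 0.703, -0.073, 0.703]
wrist_force: [0.8, -0.9, 0.2]
opening: 0.003
```

```bash
python3 st.py 543 -401.4 70 78
```

```text
t 10.22 pos [ 544.5 -402.    69.8] y [0.205 0.979] ang 78.1 tiltz [-1. -0. -0.] j [ 0.74  0.73 -0.25  1.54  0.21  0.9   1.78] F [ 0.8 -0.9  0.2] M [-0.03  0.01 -0.05] open 0.003
need tool shift [-0.2  0.3 -1.6]
twist 0.1
```

>>> move_arm --increments '[1,0,0,0,0,1,0,0,0,0,1,0,0,0,0,1,0.007,0,-0.008,0,0,0.007,0,-0.008,0]'

```text
t: 10.85
tool_pos: [535.2, -400.2, 61.9]
tool_rot: [0.073, 0.704, -0.073, 0.703]
wrist_force: [0.2, -0.2, -0.0]
opening: 0.682
```

>>> move_arm --increments '[-1,0,0,0,0,-1,0,0,0,0,-1,0,0,0,0,-1,0,0,0,0]'

```text
t: 11.35
tool_pos: [536.8, -400.4, 62.9]
tool_rot: [0.073, 0.703, -0.073, 0.703]
wrist_force: [0.5, 0.1, -0.0]
opening: -0.003
```

```bash
python3 st.py 543 -401.4 70 78;python3 - <<'E'
from h import *
s=snap('scene','s6.png');t=snap('top','t6.png')
i=cv2.imread('pics/s6.png')[190:275,150:235]; j=cv2.imread('pics/t6.png')[195:275,320:400]
o=np.hstack([cv2.resize(k,(400,400),interpolation=cv2.INTER_CUBIC) for k in(i,j)]);cv2.imwrite('pics/c6.png',o)
E
```

```text
t 11.35 pos [ 536.8 -400.4   62.9] y [0.205 0.979] ang 78.1 tiltz [-1. -0.  0.] j [ 0.75  0.73 -0.25  1.56  0.22  0.88  1.78] F [ 0.5  0.1 -0. ] M [ 0.04  0.02 -0.05] open -0.003
need tool shift [-7.1  0.3  6.3]
twist 0.1
```

View pics/c6.png

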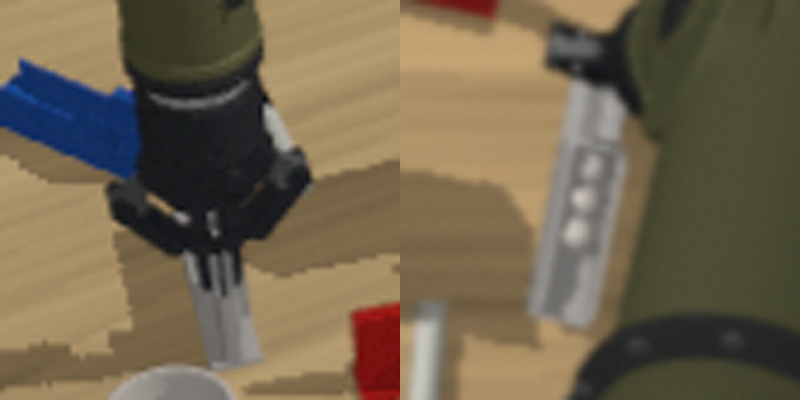

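```bash
python3 - <<'E'
from h import *
s=snap('scene');t=snap('top')
print(proj(s,[[537,-400,46],[537,-400,63],[543,-401.4,0],[543,-401.4,65],[504,-393,65]]).round(1))
for q in((210,365),(262,358)):print('rear bottom',onz(s,(150+q[0]/4.706,190+q[1]/4.706),0).round(1))
c=lambda n,y0,y1,x0,x1:cv2.imread(n)[y0:y1,x0:x1]
i=c('pics/scene1.png',215,275,170,230);j=c('pics/top1.png',200,265,335,400)
cv2.imwrite('pics/c7.png',np.hstack([cv2.resize(k,(400,400),interpolation=cv2.INTER_CUBIC) for k in(i,j)]))
E
```

```text
[[197.5 255.9]
 [197.  251.9]
 [199.1 268.1]
 [197.2 252.8]
 [194.9 243.9]]
rear bottom [ 534.6 -412.5    0. ]
rear bottom [ 544.8 -380.5    0. ]
```

View pics/c7.png

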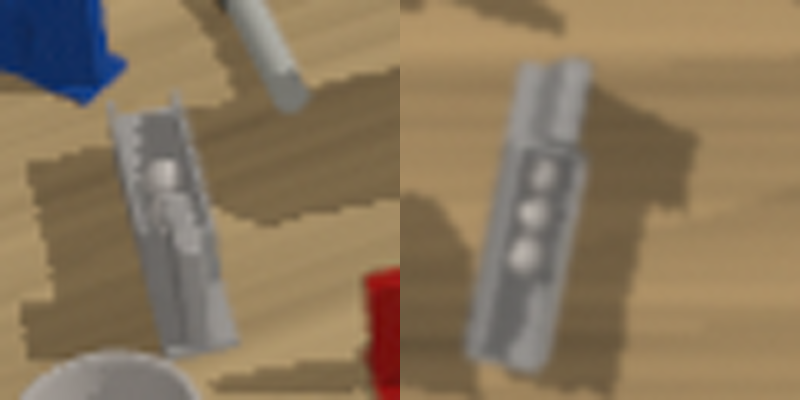

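```bash
python3 - <<'E'
from h import *
s=snap('scene')
for z in(75,87,100): print('open',z,proj(s,[[545+k*.205*46,-402+k*.979*46,z] for k in(-1,1)]).round(1).tolist())
for x in (526,537,548): print('shut',x,proj(s,[[x,-400-(x-537)*.21,z] for z in(40,50,60)]).round(1).tolist())
i=cv2.imread('pics/s6.png')[225:275,175:225]
cv2.imwrite('pics/c8.png',cv2.resize(i,(700,600),interpolation=cv2.INTER_NEAREST)[:,:700])
E
python3 st.py
```

```text
open 75 [[181.4, 254.0], [212.4, 247.8]]
open 87 [[181.0, 251.0], [212.1, 244.8]]
open 100 [[180.5, 247.8], [211.8, 241.6]]
shut 526 [[197.0, 254.8], [196.7, 252.4], [196.4, 250.1]]
shut 537 [[197.6, 257.3], [197.3, 255.0], [197.1, 252.6]]
shut 548 [[198.3, 259.9], [198.0, 257.5], [197.7, 255.1]]
t 11.6 pos [ 536.7 -400.4   62.8] y [0.205 0.979] ang 78.1 tiltz [-1. -0. -0.] j [ 0.75  0.73 -0.25  1.57  0.22  0.88  1.78] F [0.  0.2 0.6] M [0.01 0.01 0.01] open 0.002
```

View pics/c8.png

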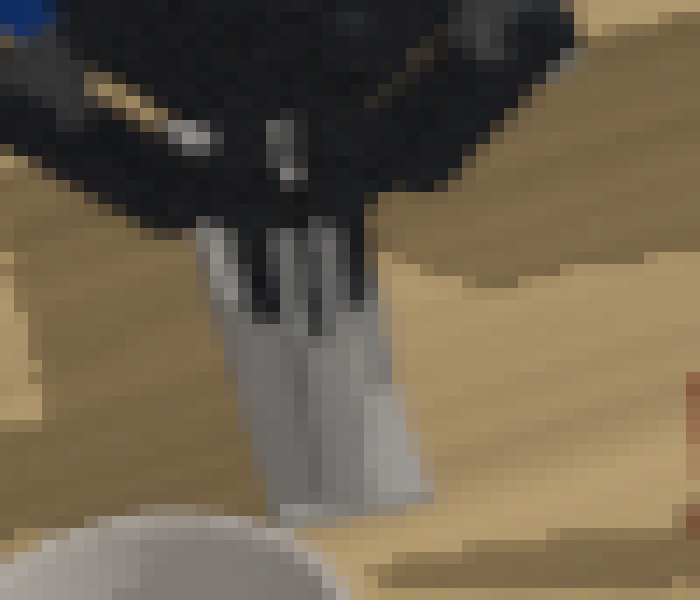

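The pixel view shows the shut fingertips at about (320,330), level with the fin's top edge. So the pads closed just above the fin, and the pads end higher than I assumed. I'll open, go 14 mm lower and grip again.

>>> move_arm --increments '[1,0,0,0,0,1,0,0,0,0,1,0,0,0,0,1,0.014,0.002,0,0,0,0.014,0.002,0,0]' --grip_force 60

```text
t: 12.22
tool_pos: [536.2, -397.5, 47.0]
tool_rot: [0.073, 0.704, -0.072, 0.702]
wrist_force: [-0.1, 0.1, -0.7]
opening: 0.683
```

>>> move_arm --increments '[-1,0,0,0,0,-1,0,0,0,0,-1,0,0,0,0,-1,0,0,0,0]'

```text
t: 12.72
tool_pos: [537.4, -398.4, 49.2]
tool_rot: [0.073, 0.703, -0.073, 0.704]
wrist_force: [-0.4, 0.9, 1.2]
opening: 0.115
```

```bash
python3 st.py
```

```text
t 12.72 pos [ 537.4 -398.4   49.2] y [0.205 0.979] ang 78.1 tiltz [-1.     0.     0.001] j [ 0.74  0.74 -0.25  1.58  0.22  0.85  1.77] F [-0.4  0.9  1.2] M [ 0.18 -0.04 -0.  ] open 0.115
```

>>> move_arm --increments '[-1,-0.003,0,0,0,-1,-0.006,0,0,0,-1,-0.006,0,0,0,-1,-0.006,0,0,0]'

```text
t: 13.22
tool_pos: [537.0, -398.5, 54.7]
tool_rot: [0.073, 0.703, -0.073, 0.703]
wrist_force: [0.1, -0.1, -1.9]
opening: 0.113
```

```bash
python3 st.py; python3 -c "
from h import *
t=snap('top','t7.png');snap('scene','s7.png')"; python3 st.py
```

```text
t 13.22 pos [ 537.  -398.5   54.7] y [0.205 0.979] ang 78.1 tiltz [-1. -0. -0.] j [ 0.74  0.74 -0.25  1.57  0.22  0.86  1.78] F [ 0.1 -0.1 -1.9] M [-0.01 -0.09  0.01] open 0.113
t 13.32 pos [ 537.  -398.4   54.7] y [0.205 0.979] ang 78.1 tiltz [-1.  0. -0.] j [ 0.74  0.74 -0.25  1.57  0.22  0.86  1.78] F [ 0.2  0.1 -1.7] M [-0.   -0.1   0.02] open 0.118
```

>>> move_arm --increments '[-1,0,0,0,0,-1,0,0,0,0,-1,0,0,0,0,-1,0,0,0,0]' --grip_force 20

```text
t: 13.82
tool_pos: [537.1, -398.4, 54.8]
tool_rot: [0.073, 0.703, -0.073, 0.703]
wrist_force: [0.3, 0.3, -2.1]
opening: 0.12
```

```bash
python3 st.py; python3 - <<'E'
from h import *
snap('top','t8.png');snap('scene','s8.png')
for n in 's','t':
    a,b=[cv2.imread(f'pics/{n}{k}.png').astype(int) for k in(7,8)]
    d=np.abs(a-b).sum(2); ys,xs=np.where(d>25); print(n,len(xs),(xs.min(),xs.max(),ys.min(),ys.max()) if len(xs) else '')
E
python3 st.py
```

```text
t 13.82 pos [ 537.1 -398.4   54.8] y [0.205 0.979] ang 78.1 tiltz [-1. -0. -0.] j [ 0.74  0.74 -0.25  1.57  0.22  0.86  1.78] F [ 0.3  0.3 -2.1] M [-0.08 -0.11 -0.01] open 0.12
s 52 (np.int64(29), np.int64(244), np.int64(7), np.int64(281))
t 17 (np.int64(194), np.int64(463), np.int64(186), np.int64(405))
t 13.93 pos [ 537.1 -398.4   54.8] y [0.205 0.979] ang 78.1 tiltz [-1. -0. -0.] j [ 0.74  0.74 -0.25  1.57  0.22  0.86  1.78] F [ 0.3  0.8 -1.6] M [-0.05 -0.12 -0.03] open 0.117
```

>>> move_arm --increments '[-1,0.003,0,0,0,-1,0.006,0,0,0,0,0.006,0,0,0,0,0.006,0,0,0,0,-0.003,0,0.007,0]'

```text
t: 14.55
tool_pos: [543.2, -399.8, 57.5]
tool_rot: [0.073, 0.704, -0.073, 0.703]
wrist_force: [-0.3, 0.2, -0.3]
opening: 0.499
```

>>> move_arm --increments '[-1,0,0,0,0,-1,0,0,0,0,-1,0,0,0,0]' --grip_force 60

```text
t: 14.92
tool_pos: [544.4, -399.6, 58.1]
tool_rot: [0.073, 0.703, -0.073, 0.704]
wrist_force: [0.4, 0.5, 2.9]
opening: 0.054
```

```bash
python3 st.py
```

```text
t 14.93 pos [ 544.4 -399.6   58.1] y [0.205 0.979] ang 78.2 tiltz [-1.     0.     0.001] j [ 0.74  0.74 -0.25  1.55  0.22  0.88  1.78] F [0.4 0.5 2.9] M [ 0.19 -0.13 -0.02] open 0.054
```

>>> move_arm --increments '[0,0,0,0,0,0,0,0,0,0,0,0.005,0,0,0,-1,0.005,0,0,0,-1,0.005,0,0,0]'

```text
t: 15.55
tool_pos: [543.9, -399.8, 52.7]
tool_rot: [0.073, 0.703, -0.073, 0.703]
wrist_force: [0.5, 0.3, -0.4]
opening: 0.105
```

>>> move_arm --increments '[-1,0,0,0,0,-1,0,0,0,0,-1,0,0,0,0]'

```text
t: 15.92
tool_pos: [543.9, -399.9, 52.7]
tool_rot: [0.073, 0.703, -0.073, 0.703]
wrist_force: [0.3, 0.0, -1.3]
opening: 0.102
```

```bash
python3 st.py
```

```text
t 15.93 pos [ 543.9 -399.9   52.7] y [0.205 0.979] ang 78.1 tiltz [-1. -0. -0.] j [ 0.74  0.75 -0.25  1.56  0.22  0.87  1.77] F [ 0.3  0.  -1.3] M [ 0.05 -0.05 -0.02] open 0.102
```

Now gripped with a smaller overlap. I'll lift 6 mm at 60 N, then drop to 20 N and watch the force for a sag.

>>> move_arm --increments '[-1,-0.003,0,0,0,-1,-0.006,0,0,0,-1,-0.006,0,0,0,-1,-0.006,0,0,0]'

```text
t: 16.42
tool_pos: [544.1, -400.0, 58.9]
tool_rot: [0.073, 0.703, -0.073, 0.703]
wrist_force: [0.0, 0.3, -0.7]
opening: 0.105
```

```bash
python3 st.py; python3 -c "
from h import *
t=snap('top','t9.png');snap('scene','s9.png')"; python3 st.py
```

```text
t 16.43 pos [ 544.1 -400.    58.9] y [0.205 0.979] ang 78.1 tiltz [-1. -0.  0.] j [ 0.74  0.74 -0.25  1.55  0.22  0.88  1.78] F [ 0.   0.3 -0.7] M [-0.08 -0.14  0.07] open 0.105
t 16.52 pos [ 544.  -399.9   58.8] y [0.205 0.979] ang 78.1 tiltz [-1. -0.  0.] j [ 0.74  0.74 -0.25  1.55  0.22  0.88  1.78] F [-0.1  0.4 -1.1] M [-0.1  -0.07 -0.01] open 0.102
```

>>> move_arm --increments '[-1,0,0,0,0,-1,0,0,0,0,-1,0,0,0,0,-1,0,0,0,0]' --grip_force 20

```text
t: 17.02
tool_pos: [543.9, -399.8, 58.8]
tool_rot: [0.073, 0.703, -0.073, 0.703]
wrist_force: [0.3, -0.7, -1.6]
opening: 0.103
```

```bash
python3 st.py; python3 - <<'E'
from h import *
snap('top','t10.png');snap('scene','s10.png')
for n in 's','t':
    a,b=[cv2.imread(f'pics/{n}{k}.png').astype(int) for k in(9,10)]
    d=np.abs(a-b).sum(2); ys,xs=np.where(d>40); print(n,len(xs),(xs.min(),xs.max(),ys.min(),ys.max()) if len(xs) else '')
E
python3 st.py
```

```text
t 17.02 pos [ 543.9 -399.8   58.8] y [0.205 0.979] ang 78.1 tiltz [-1.  0. -0.] j [ 0.74  0.74 -0.25  1.55  0.22  0.88  1.78] F [ 0.3 -0.7 -1.6] M [-0.04 -0.09  0.  ] open 0.103
s 24 (np.int64(93), np.int64(205), np.int64(9), np.int64(283))
t 1 (np.int64(331), np.int64(331), np.int64(348), np.int64(348))
t 17.12 pos [ 544.  -399.9   58.8] y [0.205 0.979] ang 78.1 tiltz [-1.  0. -0.] j [ 0.74  0.74 -0.25  1.55  0.22  0.88  1.78] F [-0.2 -0.6 -1.6] M [-0.01 -0.13  0.04] open 0.106
```

```bash
cat > avg.py <<'E'
from h import *
F=[];M=[]
for i in range(10): snap('top');o=bot.get_obs();F.append(o['wrist_force']);M.append(o['moment'])
print('t',o['t'],'F',np.mean(F,0).round(2),'M',np.mean(M,0).round(3))
E
python3 avg.py
```

```text
t 17.625 F [ 0.34  0.02 -1.3 ] M [-0.025 -0.135  0.006]
```

>>> move_arm --increments '[-1,-0.003,0,0,0,-1,-0.006,0,0,0,-1,-0.006,0,0,0]'

```text
t: 18.0
tool_pos: [544.1, -400.0, 65.2]
tool_rot: [0.073, 0.703, -0.073, 0.704]
wrist_force: [0.5, 0.9, -2.3]
opening: 0.105
```

```bash
python3 avg.py; python3 - <<'E'
from h import *
snap('top','t11.png');snap('scene','s11.png')
a=cv2.imread('pics/s7.png')[205:270,160:225];b=cv2.imread('pics/s11.png')[205:270,160:225]
cv2.imwrite('pics/c9.png',np.hstack([cv2.resize(k,(400,400),interpolation=cv2.INTER_CUBIC) for k in(a,b)]))
E
```

```text
t 18.5 F [-0.15 -0.24 -1.82] M [-0.037 -0.103 -0.004]
```

View pics/c9.png

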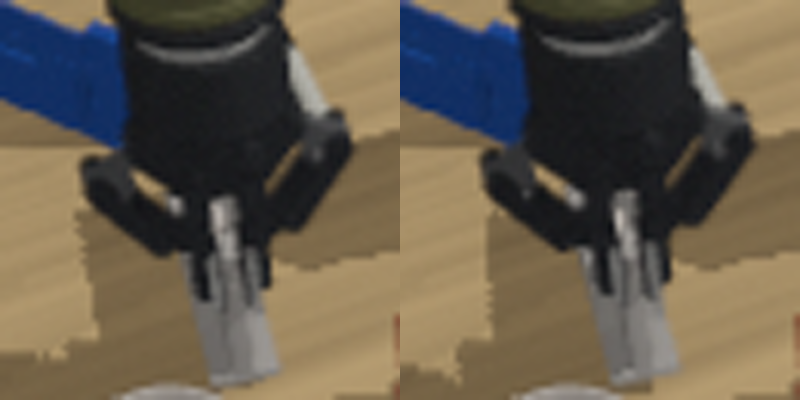

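The pads hold the scoop even at 20 N: the force reads −1.8 N, its full weight. Commanding a finger opening close to the fin's width should lower the grip further, so I'll test that 6 mm above the desk, where the nose can only sag about 2.5°.

>>> move_arm --increments '[-1,0.006,0,0,0,-0.86,0.006,0,0,0,-0.86,0.006,0,0,0]'

```text
t: 18.98
tool_pos: [543.8, -399.8, 58.6]
tool_rot: [0.073, 0.704, -0.073, 0.703]
wrist_force: [0.3, 0.1, -0.9]
opening: 0.101
```

```bash
python3 st.py; python3 avg.py
```

```text
t 18.98 pos [ 543.8 -399.8   58.6] y [0.205 0.979] ang 78.1 tiltz [-1.     0.    -0.001] j [ 0.74  0.74 -0.25  1.55  0.22  0.88  1.78] F [ 0.3  0.1 -0.9] M [-0.02  0.01  0.04] open 0.101
t 19.475 F [-0.17  0.32 -1.62] M [-0.004 -0.023 -0.001]
```

>>> move_arm --increments '[-0.82,0,0,0,0,-0.82,0,0,0,0,-0.82,0,0,0,0]'

```text
t: 19.85
tool_pos: [544.0, -399.9, 58.8]
tool_rot: [0.073, 0.703, -0.073, 0.703]
wrist_force: [-0.5, 0.3, -1.5]
opening: 0.099
```

```bash
python3 st.py; python3 avg.py
```

```text
t 19.85 pos [ 544.  -399.9   58.8] y [0.205 0.979] ang 78.1 tiltz [-1. -0.  0.] j [ 0.74  0.74 -0.25  1.55  0.22  0.88  1.78] F [-0.5  0.3 -1.5] M [-0.02 -0.02  0.03] open 0.099
t 20.35 F [-0.11  0.   -1.32] M [-0.03  -0.057 -0.001]
```

>>> move_arm --increments '[-0.8,0,0,0,0,-0.8,0,0,0,0,-0.8,0,0,0,0]'

```text
t: 20.72
tool_pos: [544.0, -399.9, 58.8]
tool_rot: [0.073, 0.703, -0.073, 0.703]
wrist_force: [0.7, 0.1, -1.6]
opening: 0.104
```

```bash
python3 st.py; python3 avg.py
```

```text
t 20.73 pos [ 544.  -399.9   58.8] y [0.205 0.979] ang 78.1 tiltz [-1. -0.  0.] j [ 0.74  0.74 -0.25  1.55  0.22  0.88  1.78] F [ 0.7  0.1 -1.6] M [-0.05 -0.04 -0.01] open 0.104
t 21.225 F [ 0.23  0.02 -1.54] M [-0.05  -0.068  0.015]
```

The moment fell once the nose touched the desk, so it had sagged a little at 20 N. To re-level, I'll set it flat, clamp at 120 N and lift.

>>> move_arm --increments '[-0.8,0.003,0,0,0,-0.8,0.006,0,0,0,-0.8,0.006,0,0,0,-1,0.006,0,0,0,-1,0.006,0,0,0]' --grip_force 120

```text
t: 21.85
tool_pos: [544.1, -399.9, 52.9]
tool_rot: [0.073, 0.703, -0.073, 0.703]
wrist_force: [0.3, 0.7, 0.5]
opening: 0.067
```

>>> move_arm --increments '[-1,0,0,0,0,-1,-0.001,0,0,0,-1,-0.003,0,0,0,-1,-0.006,0,0,0,-1,-0.006,0,0,0]'

```text
t: 22.48
tool_pos: [544.0, -400.0, 59.1]
tool_rot: [0.073, 0.703, -0.073, 0.703]
wrist_force: [1.1, -0.3, -0.8]
opening: 0.062
```

```bash
python3 st.py; python3 avg.py
```

```text
t 22.48 pos [ 544.  -400.    59.1] y [0.206 0.979] ang 78.1 tiltz [-1. -0.  0.] j [ 0.74  0.74 -0.25  1.55  0.22  0.88  1.78] F [ 1.1 -0.3 -0.8] M [-0.03 -0.12  0.01] open 0.062
t 22.975 F [ 0.15 -0.42 -1.37] M [-0.076 -0.122  0.011]
```

```bash
cat > beads.py <<'E'
from h import *
import sys
def beads(i,r):
    y0,y1,x0,x1=r; c=i[y0:y1,x0:x1]; h=cv2.cvtColor(c,cv2.COLOR_BGR2HSV); m=((h[...,2]>175)&(h[...,1]<45)).astype(np.uint8)
    n,_,st,ce=cv2.connectedComponentsWithStats(m); return [(round(x0+ce[k][0],1),round(y0+ce[k][1],1),int(st[k][4])) for k in range(1,n) if st[k][4]>2]
if __name__=='__main__':
    for f in sys.argv[1:]: print(f,beads(cv2.imread('pics/'+f),(200,265,335,385)))
E
python3 -c "from h import *;snap('top','t12.png')"; python3 beads.py top1.png t7.png t8.png t11.png t12.png
```

```text
top1.png [(np.float64(354.3), np.float64(240.3), 3)]
t7.png [(np.float64(356.5), np.float64(234.0), 6), (np.float64(354.9), np.float64(240.9), 8)]
t8.png [(np.float64(356.5), np.float64(234.0), 6), (np.float64(354.9), np.float64(240.7), 9)]
t11.png [(np.float64(356.5), np.float64(233.0), 6), (np.float64(355.1), np.float64(239.3), 9)]
t12.png [(np.float64(356.6), np.float64(233.2), 5), (np.float64(355.0), np.float64(240.0), 9)]
```

>>> move_arm --increments '[-1,-0.01,0,0,0,-1,-0.025,0,0,0,-1,-0.035,0,0,0,-1,-0.04,0,0,0,-1,-0.04,0,0,0]'

```text
t: 23.65
tool_pos: [544.1, -400.0, 99.4]
tool_rot: [0.073, 0.703, -0.073, 0.704]
wrist_force: [-0.8, 0.6, -1.5]
opening: 0.062
```

```bash
python3 -c "from h import *;snap('top','t13.png')"; python3 beads.py t13.png; python3 st.py; python3 avg.py
```

```text
t13.png [(np.float64(359.2), np.float64(232.6), 5), (np.float64(357.1), np.float64(239.3), 9)]
t 23.7 pos [ 543.9 -399.8   98.8] y [0.205 0.979] ang 78.1 tiltz [-1. -0. -0.] j [ 0.74  0.7  -0.26  1.52  0.2   0.96  1.79] F [ 0.5 -0.1 -1.9] M [-0.02 -0.1   0.01] open 0.067
t 24.2 F [ 0.03 -0.23 -1.88] M [-0.026 -0.096 -0.003]
```

Held level at 120 N: F is −1.9 N and the beads are still visible at (359,233) and (357,239). Now the gentle carry to the chute mouth.

>>> move_arm --increments '[-1,-0.015,0,0,0,-1,-0.045,0,0,0,-1,-0.085,0,0,0,-1,-0.125,0,0,0,-1,-0.165,0.005,0,0]'

```text
t: 24.82
tool_pos: [544.7, -395.3, 266.5]
tool_rot: [0.073, 0.703, -0.074, 0.704]
wrist_force: [-0.2, -0.1, -1.8]
opening: 0.062
```

>>> move_arm --increments '[-1,-0.03,0.02,0.004,-1,-1,-0.05,0.055,0.01,-3,-1,-0.06,0.095,0.018,-5,-1,-0.065,0.135,0.026,-7,-1,-0.065,0.175,0.033,-9]'

```text
t: 25.45
tool_pos: [613.7, -229.2, 330.8]
tool_rot: [0.017, 0.706, -0.017, 0.708]
wrist_force: [0.5, 0.6, -2.5]
opening: 0.062
```

```bash
python3 st.py 680 -67 325 91
```

```text
t 25.45 pos [ 613.7 -229.2  330.8] y [0.049 0.999] ang 87.2 tiltz [-1.    -0.001  0.002] j [ 0.51  0.51 -0.34  1.22  0.17  1.44  1.7 ] F [ 0.5  0.6 -2.5] M [-0.02 -0.15 -0.  ] open 0.062
need tool shift [  5.8 165.2  58.3]
twist -3.8
```

>>> move_arm --increments '[-1,0,0.04,0.014,-1,-1,0,0.08,0.028,-2,-1,0,0.12,0.042,-3,-1,0,0.15,0.053,-4,-1,0,0.165,0.058,-4]'

```text
t: 26.08
tool_pos: [679.7, -66.2, 329.8]
tool_rot: [-0.008, 0.707, 0.008, 0.707]
wrist_force: [-0.3, -0.6, -2.7]
opening: 0.065
```

```bash
python3 st.py 680 -67 312 91;python3 - <<'E'
from h import *
snap('top','t14.png');snap('scene','s14.png')
from beads import beads
print(beads(cv2.imread('pics/t14.png'),(150,230,225,290)),beads(cv2.imread('pics/s14.png'),(90,240,240,340)))
s=snap('scene')
for x in(530,600,632):print(proj(s,[x,-68,285]),proj(snap('top'),[x,-68,285]))
E
python3 st.py; python3 avg.py
```

```text
t 26.07 pos [679.7 -66.2 329.8] y [-0.022  1.   ] ang 91.3 tiltz [-1.     0.001  0.001] j [ 0.25  0.57 -0.37  1.13  0.2   1.48  1.51] F [-0.3 -0.6 -2.7] M [-0.02 -0.02  0.01] open 0.065
need tool shift [17.7 -0.8  0.3]
twist 0.3
[] [(np.float64(308.0), np.float64(165.0), 3)]
[[294.2581336 159.3228972]] [[241.22653968 205.7967913 ]]
[[306.54329721 171.52919398]] [[241.58141067 176.31721286]]
[[312.41389474 177.35925444]] [[241.74271503 162.95508691]]
t 26.38 pos [679.  -70.9 329. ] y [-0.017  1.   ] ang 91.0 tiltz [-1.    -0.001 -0.   ] j [ 0.25  0.57 -0.37  1.13  0.2   1.48  1.51] F [ 0.2 -1.  -2.2] M [ 0.01 -0.1   0.01] open 0.063
t 26.875 F [-0.38 -0.08 -2.01] M [-0.015 -0.127  0.002]
```

```bash
python3 - <<'E'
from h import *
s=snap('scene','s15.png');t=snap('top','t15.png')
a=cv2.imread('pics/s15.png')[115:215,250:350];b=cv2.imread('pics/t15.png')[140:240,190:290]
cv2.imwrite('pics/c10.png',np.hstack([cv2.resize(k,(400,400),interpolation=cv2.INTER_CUBIC) for k in(a,b)]))
E
```

View pics/c10.png

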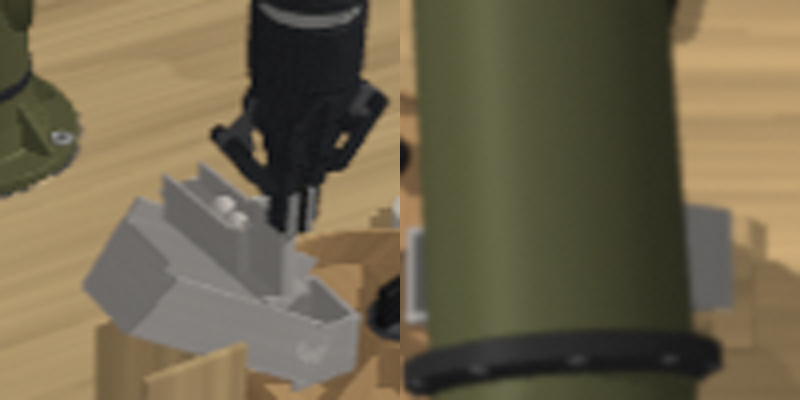

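The last picture shows the scoop level across the trough. Its nose is at crop (185,178), i.e. pixel (296,159), which matches the predicted (294,159), and the beads are at (225,205) and (240,218). I'll lower to pouring height and weaken the grip.

>>> move_arm --increments '[-1,0.006,0,0,0,-1,0.013,0,0,0,-1,0.02,0,0,0,-1,0.02,0,0,0]' --grip_force 20

```text
t: 27.48
tool_pos: [679.0, -68.7, 307.8]
tool_rot: [-0.007, 0.708, 0.007, 0.706]
wrist_force: [-0.2, 0.2, -2.0]
opening: 0.064
```

```bash
cat > w.py <<'E'
from h import *
from beads import beads
import sys
F=[];M=[]
for i in range(5):
    s=snap('scene',sys.argv[1] if i==4 else None);o=bot.get_obs();F.append(o['wrist_force']);M.append(o['moment'])
print('t',o['t'],o['tool_pos'].round(1),'open',round(o['opening'],3),'F',np.mean(F,0).round(2),'M',np.mean(M,0).round(3))
i=cv2.imread('pics/'+sys.argv[1]);print('beads',beads(i,(130,200,270,330)))
a=cv2.imread('pics/s15.png').astype(int);
# lowest nose: grey mask change
d=np.abs(i.astype(int)-a).sum(2)[110:225,250:350];print('chg',(d>60).sum())
E
python3 w.py s16.png
```

```text
t 27.725 [679.5 -68.6 309.1] open 0.068 F [ 0.03 -0.14 -1.32] M [-0.    -0.103  0.007]
beads [(np.float64(306.0), np.float64(171.0), 3)]
chg 1272
```

>>> move_arm --increments '[-0.86,0,0,0,0,-0.84,0,0,0,0,-0.82,0,0,0,0,-0.8,0,0,0,0]'

```text
t: 28.22
tool_pos: [679.4, -68.6, 308.8]
tool_rot: [-0.007, 0.707, 0.007, 0.707]
wrist_force: [0.0, 0.5, -2.2]
opening: 0.107
```

```bash
python3 w.py s17.png
```

```text
t 28.475 [679.4 -68.6 308.8] open 0.102 F [ 0.09  0.01 -1.77] M [-0.026 -0.113 -0.001]
beads [(np.float64(306.0), np.float64(171.0), 3)]
chg 1266
```

>>> move_arm --increments '[-0.79,0,0,0,0,-0.78,0,0,0,0,-0.77,0,0,0,0]'

```text
t: 28.85
tool_pos: [679.4, -68.6, 308.8]
tool_rot: [-0.007, 0.707, 0.007, 0.707]
wrist_force: [-0.8, 0.1, -3.2]
opening: 0.119
```

```bash
python3 w.py s18.png
```

```text
t 29.1 [679.4 -68.6 308.8] open 0.117 F [ 0.2   0.21 -2.16] M [ 0.014 -0.108 -0.016]
beads [(np.float64(306.0), np.float64(171.0), 3)]
chg 1298
```

>>> move_arm --increments '[-0.765,0,0,0,0,-0.76,0,0,0,0,-0.755,0,0,0,0]'

```text
t: 29.48
tool_pos: [679.4, -68.6, 308.8]
tool_rot: [-0.007, 0.707, 0.007, 0.707]
wrist_force: [-0.6, 0.3, -1.9]
opening: 0.125
```

```bash
python3 w.py s19.png
```

```text
t 29.725 [679.4 -68.6 308.8] open 0.118 F [-0.31 -0.03 -2.05] M [-0.004 -0.109  0.014]
beads [(np.float64(306.0), np.float64(171.0), 3)]
chg 1300
```

>>> move_arm --increments '[-0.75,0,0,0,0,-0.745,0,0,0,0,-0.74,0,0,0,0]'

```text
t: 30.1
tool_pos: [679.4, -68.6, 308.8]
tool_rot: [-0.007, 0.707, 0.007, 0.707]
wrist_force: [0.1, -0.7, -2.5]
opening: 0.128
```

```bash
python3 w.py s20.png
```

```text
t 30.35 [679.4 -68.6 308.8] open 0.131 F [-0.09  0.2  -2.  ] M [ 0.019 -0.155 -0.006]
beads []
chg 1517
```

>>> move_arm --increments '[-0.735,0,0,0,0,-0.73,0,0,0,0]'

```text
t: 30.6
tool_pos: [679.3, -68.6, 308.8]
tool_rot: [-0.007, 0.707, 0.007, 0.707]
wrist_force: [-0.3, 0.2, -0.4]
opening: 0.137
```

```bash
python3 w.py s21.png
```

```text
t 30.85 [679.4 -68.6 308.8] open 0.133 F [ 0.12 -0.22 -1.24] M [ 0.009 -0.006 -0.021]
beads [(np.float64(298.2), np.float64(171.2), 6)]
chg 1489
```

>>> move_arm --increments '[-0.74,0,0,0,0,-0.74,-0.004,0,0,0,-0.74,-0.008,0,0,0,-0.74,-0.01,0,0,0]'

```text
t: 31.35
tool_pos: [679.6, -68.6, 319.4]
tool_rot: [-0.007, 0.707, 0.007, 0.707]
wrist_force: [0.2, 0.3, -1.9]
opening: 0.133
```

```bash
python3 w.py s22.png; python3 - <<'E'
from h import *
s=snap('scene'); T=snap('top','t22.png')
from beads import beads
print(beads(cv2.imread('pics/t22.png'),(150,270,115,280)))
i=cv2.imread('pics/s22.png');h=cv2.cvtColor(i,cv2.COLOR_BGR2HSV)
for v in(150,165,180):
    m=((h[...,2]>v)&(h[...,1]<40)).astype(np.uint8)[110:260,250:400]
    n,_,st,ce=cv2.connectedComponentsWithStats(m);print(v,[(np.round(ce[k]+[250,110],1).tolist(),int(st[k][4])) for k in range(1,n) if 1<st[k][4]<60])
E
```

```text
t 31.6 [679.3 -68.6 318.7] open 0.138 F [ 0.23 -0.07 -1.52] M [ 0.021 -0.076  0.002]
beads []
chg 1279
[(np.float64(120.3), np.float64(265.4), 57)]
150 [([390.5, 136.5], 2), ([396.4, 140.9], 7), ([384.9, 146.4], 7), ([324.5, 193.0], 2)]
165 []
180 []
```

>>> move_arm --increments '[-0.735,-0.005,0,0,0,-0.73,-0.01,0,0,0,-0.73,-0.015,0,0,0,-0.73,-0.015,0,0,0,-0.75,-0.015,0,0,0]'

```text
t: 32.33
tool_pos: [679.3, -68.6, 333.7]
tool_rot: [-0.007, 0.707, 0.007, 0.707]
wrist_force: [0.1, -0.0, -2.6]
opening: 0.127
```

```bash
python3 w.py s23.png; python3 - <<'E'
from h import *
s=snap('scene')
print('outlet floor',proj(s,[[536,51,38],[536,80,38],[536,30,38],[570,60,38],[500,60,38]]).round(0).tolist())
i=cv2.imread('pics/s23.png');h=cv2.cvtColor(i,cv2.COLOR_BGR2HSV)
for v in(135,150,165):
    m=((h[...,2]>v)&(h[...,1]<45)).astype(np.uint8)[110:260,240:400]
    n,_,st,ce=cv2.connectedComponentsWithStats(m);print(v,[(np.round(ce[k]+[240,110],1).tolist(),int(st[k][4])) for k in range(1,n) if 1<st[k][4]<80])
# scoop silhouette: changed pixels vs s4 (no arm) 
a=cv2.imread('pics/s4.png').astype(int);d=np.abs(i.astype(int)-a).sum(2)>60
for r in range(130,215,4):
    x=np.where(d[r,250:360])[0]+250; print(r,(x.min(),x.max(),len(x)) if len(x) else '')
E
```

```text
t 32.575 [679.3 -68.6 333.6] open 0.129 F [ 0.2  -0.17 -1.45] M [ 0.006 -0.048 -0.003]
beads []
chg 1130
outlet floor [[324.0, 212.0], [331.0, 209.0], [318.0, 214.0], [331.0, 217.0], [320.0, 205.0]]
135 [([266.5, 149.5], 2), ([289.9, 166.2], 16), ([286.3, 173.9], 14), ([300.1, 169.9], 7), ([285.5, 170.0], 2), ([309.1, 173.0], 16), ([290.3, 183.3], 3), ([294.5, 184.5], 4), ([325.0, 194.0], 9), ([327.8, 202.0], 45), ([311.5, 200.5], 2), ([321.5, 201.0], 2), ([337.0, 202.5], 2), ([324.5, 209.8], 4)]
150 [([390.5, 136.5], 2), ([396.4, 140.9], 7), ([384.0, 146.0], 3), ([396.0, 152.7], 62), ([287.5, 165.0], 2), ([290.5, 166.0], 2), ([307.5, 172.0], 2), ([310.5, 173.0], 2), ([326.4, 182.7], 48)]
165 []
130 (np.int64(311), np.int64(340), 30)
134 (np.int64(312), np.int64(343), 32)
138 (np.int64(310), np.int64(347), 38)
142 (np.int64(309), np.int64(345), 37)
146 (np.int64(302), np.int64(343), 41)
150 (np.int64(304), np.int64(340), 37)
154 (np.int64(307), np.int64(338), 32)
158 (np.int64(310), np.int64(332), 23)
162 (np.int64(314), np.int64(330), 17)
166 (np.int64(316), np.int64(330), 15)
170 (np.int64(314), np.int64(328), 15)
174 (np.int64(315), np.int64(324), 10)
178 (np.int64(306), np.int64(325), 19)
182 (np.int64(297), np.int64(327), 27)
186 (np.int64(291), np.int64(329), 32)
190 (np.int64(287), np.int64(330), 39)
194 (np.int64(283), np.int64(294), 11)
198 (np.int64(284), np.int64(293), 10)
202 
206 
210 
214
```

The weight is now about 1.45 N, down from 2.0 N, which fits an empty scoop with the nose dipped into the trough. I'll clamp, lift, withdraw toward the original spot and check the tray numerically.

>>> move_arm --increments '[-1,0,0,0,0,-1,-0.02,0,0,0,-1,-0.045,0,0,0,-1,-0.07,0,0,0,-1,-0.08,-0.02,0,0]' --grip_force 60

```text
t: 33.25
tool_pos: [680.1, -86.6, 415.8]
tool_rot: [-0.008, 0.706, 0.009, 0.708]
wrist_force: [-0.1, -0.3, -2.4]
opening: 0.106
```

>>> move_arm --increments '[-1,0,-0.04,-0.015,2,-1,0,-0.08,-0.03,4,-1,0,-0.13,-0.05,6,-1,0,-0.17,-0.065,8,-1,0,-0.2,-0.08,10]'

```text
t: 33.88
tool_pos: [602.8, -292.4, 413.6]
tool_rot: [0.055, 0.705, -0.056, 0.705]
wrist_force: [0.4, -0.1, -1.1]
opening: 0.103
```

```bash
python3 st.py 544 -400 180 78; python3 - <<'E'
from h import *
s=snap('scene','s24.png');t=snap('top','t24.png')
for n,f0,f1,(y0,y1,x0,x1) in(('scene','s4','s24',(140,235,265,400)),('top','t4','t24',(155,270,115,285))):
    a=cv2.imread(f'pics/{f0}.png').astype(int)[y0:y1,x0:x1];b=cv2.imread(f'pics/{f1}.png').astype(int)[y0:y1,x0:x1]
    m=(np.abs(a-b).sum(2)>60).astype(np.uint8);k,_,st,ce=cv2.connectedComponentsWithStats(m)
    for j in range(1,k):
        if st[j][4]>3:
            c=ce[j];u=(c+[x0,y0]);p=b[int(round(c[1])),int(round(c[0]))];q=a[int(round(c[1])),int(round(c[0]))]
            print(n,u.round(1),'area',st[j][4],'bgr',q,'->',p,'z38:',onz(s if n=='scene' else t,u,38).round(0))
E
```

```text
t 33.88 pos [ 602.8 -292.4  413.6] y [0.157 0.988] ang 81.0 tiltz [-1.    -0.001 -0.   ] j [ 0.56  0.53 -0.31  0.96  0.16  1.67  1.72] F [ 0.4 -0.1 -1.1] M [ 0.   -0.02  0.03] open 0.103
need tool shift [ 233.7 -115.3  -41.1]
twist 3.0
scene [338. 208.] area 7 bgr [ 63  91 115] -> [119 124 129] z38: [541. 105.  38.]
top [189.1 207.6] area 23 bgr [ 61  90 116] -> [122 126 132] z38: [546. 105.  38.]
top [188.7 214.5] area 23 bgr [ 62  89 114] -> [124 128 132] z38: [525. 105.  38.]
```

Two beads are visible in the tray at (546,105) and (525,105), inside the narrow compartment by the hub. The third may be hidden under the spout. I'll set the scoop down and check it for beads.

>>> move_arm --increments '[-1,0.02,-0.04,-0.014,1,-1,0.06,-0.08,-0.028,2,-1,0.11,-0.105,-0.038,3,-1,0.16,-0.115,-0.041,3,-1,0.2,-0.115,-0.041,3]'

```text
t: 34.6
tool_pos: [544.5, -398.1, 211.6]
tool_rot: [0.074, 0.704, -0.073, 0.703]
wrist_force: [0.3, 0.1, -1.4]
opening: 0.102
```

```bash
python3 st.py 544 -400 180 78; python3 - <<'E'
from h import *
t=snap('top','t25.png')
i=cv2.imread('pics/t25.png');h=cv2.cvtColor(i,cv2.COLOR_BGR2HSV)
for f,r in(('t25',(190,300,330,400)),('t4',(200,265,335,385))):
  i=cv2.imread(f'pics/{f}.png');h=cv2.cvtColor(i,cv2.COLOR_BGR2HSV);y0,y1,x0,x1=r
  for v in(145,160):
    m=((h[...,2]>v)&(h[...,1]<45)).astype(np.uint8)[y0:y1,x0:x1]
    n,_,st,ce=cv2.connectedComponentsWithStats(m);print(f,v,[(np.round(ce[k]+[x0,y0],1).tolist(),st[k].tolist()) for k in range(1,n) if 3<st[k][4]])
E
python3 avg.py
```

```text
t 34.6 pos [ 544.5 -398.1  211.6] y [0.207 0.978] ang 78.1 tiltz [-1.     0.    -0.001] j [ 0.75  0.6  -0.29  1.37  0.17  1.19  1.81] F [ 0.3  0.1 -1.4] M [-0.02 -0.07 -0.02] open 0.102
need tool shift [31.6 -2.  -0. ]
twist 0.1
t25 145 []
t25 160 []
t4 145 [([354.7, 217.9], [17, 12, 6, 13, 50]), ([361.5, 218.0], [24, 14, 6, 9, 36]), ([357.9, 228.0], [22, 26, 3, 5, 11]), ([356.2, 234.3], [19, 32, 5, 5, 18]), ([362.6, 235.0], [27, 32, 2, 7, 7]), ([354.8, 240.8], [18, 38, 5, 6, 21]), ([356.2, 253.8], [18, 47, 8, 13, 52])]
t4 160 [([354.3, 217.5], [18, 13, 4, 11, 26]), ([361.4, 217.9], [25, 14, 4, 8, 18]), ([357.6, 228.2], [22, 27, 2, 3, 5]), ([356.0, 234.2], [20, 33, 3, 4, 10]), ([354.6, 240.8], [18, 39, 4, 5, 16]), ([354.8, 257.0], [19, 56, 2, 3, 4])]
t 35.15 F [ 0.07  0.08 -1.59] M [-0.016 -0.037  0.004]
```

>>> move_arm --increments '[-1,0.02,0,0,0,-1,0.04,0,0,0,-1,0.06,0,0,0,-1,0.075,0,0,0,-1,0.09,0,0,0]' --grip_force 20

```text
t: 35.78
tool_pos: [545.8, -397.7, 123.5]
tool_rot: [0.073, 0.703, -0.073, 0.704]
wrist_force: [0.3, -0.3, -2.2]
opening: 0.101
```

>>> move_arm --increments '[-1,0.012,0,0,0,-1,0.024,0,0,0,-1,0.036,0,0,0,-1,0.046,0,0,0,-1,0.054,0,0,0]'

```text
t: 36.4
tool_pos: [546.7, -397.8, 70.2]
tool_rot: [0.073, 0.703, -0.073, 0.704]
wrist_force: [3.4, -0.9, 2.9]
opening: 0.1
```

```bash
python3 st.py 544 -400 53 78; python3 avg.py
```

```text
t 36.4 pos [ 546.7 -397.8   70.2] y [0.205 0.979] ang 78.2 tiltz [-1.    -0.001  0.002] j [ 0.74  0.73 -0.26  1.54  0.22  0.9   1.77] F [ 3.4 -0.9  2.9] M [-0.12 -0.31  0.03] open 0.1
need tool shift [17.2 -2.7 -2.2]
twist 0.2
t 36.9 F [ 0.85 -0.24  1.8 ] M [-0.04   0.061  0.022]
```

>>> move_arm --increments '[-1,0.005,0,0,0,-1,0.01,0,0,0,-1,0.014,0,0,0,-1,0.017,0,0,0,-1,0.019,0,0,0]'

```text
t: 37.52
tool_pos: [546.2, -397.0, 52.6]
tool_rot: [0.073, 0.703, -0.073, 0.704]
wrist_force: [-2.2, 3.3, 25.4]
opening: 0.104
```

```bash
python3 st.py 544 -400 53 78; python3 avg.py
```

```text
t 37.52 pos [ 546.2 -397.    52.6] y [0.205 0.979] ang 78.2 tiltz [-1.     0.     0.001] j [ 0.74  0.75 -0.26  1.56  0.23  0.87  1.76] F [-2.2  3.3 25.4] M [1.07 1.03 0.07] open 0.104
need tool shift [-0.4 -3.4 -1.6]
twist 0.2
t 38.025 F [-1.59  3.06 15.97] M [0.805 0.638 0.064]
```

Firmly on the desk with a 16–25 N push, so it is flat. I'll open, lift away and check.

>>> move_arm --increments '[-0.7,-0.001,0,0,0,0,-0.002,0,0,0,1,-0.002,0,0,0,1,-0.002,0,0,0,1,-0.002,0,0,0]'

```text
t: 38.65
tool_pos: [545.4, -397.5, 52.6]
tool_rot: [0.073, 0.703, -0.073, 0.703]
wrist_force: [-0.7, -0.4, 0.1]
opening: 0.976
```

>>> move_arm --increments '[1,-0.03,0,0,0,1,-0.08,0,0,0,1,-0.14,0,0,0,1,-0.2,0,0.03,0,1,-0.26,0,0.08,0]'

```text
t: 39.28
tool_pos: [611.4, -412.1, 300.9]
tool_rot: [0.073, 0.703, -0.074, 0.704]
wrist_force: [1.6, -1.6, 0.0]
opening: 1.0
```

```bash
python3 st.py; python3 - <<'E'
from h import *
s=snap('scene','s26.png');t=snap('top','t26.png')
def diff(n,S,f0,f1,r,z,th=60,mn=3):
    y0,y1,x0,x1=r;a=cv2.imread(f'pics/{f0}.png').astype(int)[y0:y1,x0:x1];b=cv2.imread(f'pics/{f1}.png').astype(int)[y0:y1,x0:x1]
    m=(np.abs(a-b).sum(2)>th).astype(np.uint8);k,_,st,ce=cv2.connectedComponentsWithStats(m)
    for j in range(1,k):
        if st[j][4]>mn: u=ce[j]+[x0,y0];print(n,u.round(1),'area',st[j][4],b[int(round(ce[j][1])),int(round(ce[j][0]))],onz(S,u,z).round(0))
diff('tray top',t,'t4','t26',(155,270,115,285),38,40)
diff('tray scene',s,'s4','s26',(140,235,265,400),38,40)
# scoop: grey mask in both
for n,S,f,r in(('top',t,'t26',(190,275,330,390)),('top0',t,'top1',(190,275,330,390)),('scene',s,'s26',(215,275,165,215)),('scene0',s,'scene1',(215,275,165,215))):
    y0,y1,x0,x1=r;h=cv2.cvtColor(cv2.imread(f'pics/{f}.png')[y0:y1,x0:x1],cv2.COLOR_BGR2HSV)
    m=((h[...,1]<40)&(h[...,2]>80)).astype(np.uint8);k,L,st,ce=cv2.connectedComponentsWithStats(m);j=1+st[1:,4].argmax()
    p=np.argwhere(L==j)[:,::-1].astype(np.float32)+[x0,y0];print(n,st[j].tolist(),[np.round(v,1) for v in cv2.minAreaRect(p.astype(np.float32))])
    m=((h[...,1]<45)&(h[...,2]>160)).astype(np.uint8);k,L,st,ce=cv2.connectedComponentsWithStats(m);print('  bright',[(np.round(ce[q]+[x0,y0],1).tolist(),int(st[q][4])) for q in range(1,k) if st[q][4]>3])
E
```

```text
t 39.27 pos [ 611.4 -412.1  300.9] y [0.207 0.978] ang 78.1 tiltz [-1.    -0.001  0.002] j [ 0.68  0.67 -0.28  1.    0.18  1.49  1.81] F [ 1.6 -1.6  0. ] M [-0.07 -0.11 -0.01] open 1.0
tray top [188.9 211.3] area 62 [ 94 107 118] [535. 105.  38.]
tray top [197.7 214.5] area 11 [106 112 119] [526.  79.  38.]
tray top [202. 215.] area 7 [ 74 107 137] [524.  67.  38.]
tray scene [337.8 208. ] area 12 [120 125 130] [540. 105.  38.]
top [15, 20, 20, 50, 627] [array([355.1, 234.1]), array([14.3, 50.1]), np.float64(9.5)]
  bright [([353.9, 216.1], 40), ([361.5, 214.9], 36), ([354.1, 255.7], 15)]
top0 [16, 20, 20, 50, 625] [array([356.1, 234. ]), array([13.5, 50.2]), np.float64(10.9)]
  bright [([355.7, 234.0], 7), ([354.4, 240.8], 8)]
scene [8, 15, 33, 45, 557] [array([193.8, 254.8]), array([28.1, 49.2]), np.float64(17.7)]
  bright [([210.3, 219.6], 26), ([175.7, 272.4], 14), ([196.7, 271.1], 7)]
scene0 [8, 15, 33, 45, 552] [array([194. , 255.3]), array([27.7, 49.1]), np.float64(18.9)]
  bright [([210.3, 219.6], 26), ([194.3, 240.4], 9), ([175.5, 272.4], 12)]
```

```bash
python3 - <<'E'
from h import *
bot.snapshot('top'); o=bot.get_obs(); print(o['t'],np.abs(o['joint_vel']).max()); print(bot.sign_off())
E
```

```text
39.425 0.1453639097854621
the job is handed in; nothing more can be done
None
```

I handed the job in at about 39 s of the 72 allowed. My last checks agree that all three beads are in the narrowest compartment and the empty scoop is flat on the desk and let go. The hand-in gave no verdict.

**What I did**
- I turned the tray about 140° counter-clockwise by its knob, through the play. The narrowest compartment ended within about 3° (roughly 5 mm) of centred under the outlet.
- The arm's moves can't tilt the tool, so I held the scoop by the rear upper corner of its fin, held level over the chute. I then eased the grip until the nose sagged into the trough and the beads rolled out.
- I set the scoop down nose first, pressed it flat in its original place, released it and lifted the gripper clear.

**What the last checks showed**
- **Beads:** two are clearly visible in the compartment at about (546,105) and (525,105) mm. The third shows only as a partial patch at about (526,79) mm beside the spout, so it is less certain. The scoop weighed about 0.36 N less afterwards (three beads are 0.32 N), and no bead shows in it.
- **Scoop:** its outline in both cameras matches the one from the start, so it stands flat and upright.
- **Other loose things:** I didn't check these in the final images; the arm's path stayed clear of them.

**What went wrong on the way**
- My first two attempts to grip the scoop closed just above the fin, and a later regrip slipped on its top edge. Each was fixed by going lower.
- The force readings near the desk were noisy, so it was not always clear whether the nose was touching.

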